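Clamp the small bottle in the ratchet bench clamp

TASK

Stand the small orange-capped bottle upright on the clamp's base plate, between the red pad and the black V block, and let go of it. Then squeeze the orange trigger and let it spring back, again and again, until the sliding jaw holds the bottle firmly: the jaw should press with about 12 N (red pad pushed roughly 5 mm back on its spring), which the thin plastic bears, while twice that would crush it. Move the jaw only with the trigger, leave the other bottles alone, and finish with the trigger released.

Things in the scene. Friction and masses are not known exactly. Their poses are not given: they have to be found in the camera images.
- clamp: ratchet bench clamp fixed to the bench, grey base plate 90 x 260 x 10 mm. Origin: centre of the plate's underside; z up, +y along the clamp from the trigger end to the V block, x across. Drive housing (38 mm wide, y -105 to -41, up to z 88 mm) with black fixed grip and orange trigger on top; toothed bar sticks out behind it to y -190 mm, z 26 to 41 mm
- bracket (a point): top centre of the bracket at the clamp's +y end (clamp y 120, z 56 mm; 44 mm wide, 16 mm thick). It carries a black V block (36 mm wide, z 14 to 56 mm, open to -y) on a hand screw; the knob reaches to y 152 mm. The block was set somewhere in a 10 mm range that is not measured: a 36 mm bottle seated in it has its centre at clamp y 71 to 81 mm
- bottle_seat (a point): point on the base plate's top (clamp frame x 0, y 64, z 10 mm) between the jaws; the bottle's underside goes here, with at least 7 mm free towards either jaw at the start
- indicator: small white plastic bottle with an orange screw cap and red label, 36 mm diameter, 76 mm tall (body to 65 mm), 30 to 60 g. Origin: centre of its underside; z up the bottle
- jaw: sliding jaw: steel toothed bar with a blue head (32 mm wide, 36 mm high) and a sprung red pad. Axes as the clamp's. Origin at clamp y = 0 with the jaw fully back; it starts 0 to 8 mm forward and moves to +y, at most 48 mm. A friction brake of about 20 N holds it wherever it was driven; it does not come back by itself. 15 to 34 mm of free travel until the bottle is seated in the V block
- pad_face (a point): centre of the red pad's face (26 mm disc, z 32 mm) while the pad is free: jaw frame y 30 mm; this point moves with the jaw, not with the pad. When pressed, the pad sinks towards the blue head against its spring, 2.5 N per mm, at most 10.5 mm; this is the grip on the bottle
- trigger (a joint): angle of the orange trigger: 0 released, 0.37 rad fully squeezed, top moving to -y, towards the fixed grip. A weak spring (1.5 to 2 N at the finger) returns it. Squeezing drives the jaw forward only; a full squeeze moves it two teeth of 3.5 mm (7 to 9 mm); let the trigger back fully to catch the next teeth
- pivot (a point): pivot of the trigger (clamp y -75, z 73 mm, axis along x); the pawl pushes the bar 27 mm below it. Trigger torque about the pivot: 0.027 m x (20 N brake + grip on the bottle) plus the return spring, 0.12 x (angle + 0.7) N m. So a finger 60 mm above the pivot feels about 11 N while the jaw runs free and 16 to 17 N at the right grip (less if higher up)
- trigger_grip (a point): middle of the trigger's outer (+y) face, 60 mm above the pivot, where to squeeze; z 131 mm when released. The trigger is 20 mm wide in x, 10 mm thick, and its top is 16 mm above this point and, released, 3 mm farther to +y. It moves about 22 mm towards -y in a full squeeze
- grip_back (a point): middle of the black fixed grip's outer (-y) face at the same height (clamp y -104, z 133 mm; grip 22 mm wide in x, 10 mm thick, top at z 150 mm). From here to trigger_grip it is 45 mm released and 23 mm fully squeezed
- reagent_1: pale plastic bottle with blue cap and blue label, 56 mm diameter, 106 mm tall, a bystander. Origin: centre of its underside
- reagent_2: clear plastic bottle with blue cap and red label, 56 mm diameter, 106 mm tall, a bystander. Origin: centre of its underside. Close behind it stands a big white water bath (front at about x = 0.63 m, about 0.31 m tall with its lid handle): swing clear of it
- vial_1: small white vial with black cap, 23 mm diameter, 52 mm tall, a bystander. Origin: centre of its underside
Not all that is in view belongs to the job. What is shaped like the indicator but green is not meant.

How it is judged:
On the way, in this order (a step that is already met when the one before it is completed fails the run):
1. the orange-capped bottle stands upright on the base plate between pad and V block, released (x of indicator in the frame of clamp between -0.016 and 0.016 m and y of indicator in the frame of clamp between 0.045 and 0.086 m and z of indicator in the frame of clamp between 0.006 and 0.016 m and angle between indicator's own z axis and vertical below 0.12 rad and contact force between the fingers and indicator below 0.2 N), for 0.2 s.
2. the jaw grips the bottle with more than 7 N (contact force between jaw and indicator above 7 N), for 0.2 s.
At the end, for the whole second after the job is handed in: the bottle stands upright (within 0.12 rad) on the base plate between pad and V block, within 12 mm of the clamp's centre line, held by the jaw with 7 to 18 N, still and released; the trigger is back at rest (under 0.05 rad) (x of indicator in the frame of clamp between -0.012 and 0.012 m and y of indicator in the frame of clamp between 0.045 and 0.086 m and z of indicator in the frame of clamp between 0.006 and 0.016 m and angle between indicator's own z axis and vertical below 0.12 rad and contact force between the fingers and indicator below 0.2 N and contact force between jaw and indicator between 7 and 18 N and value of joint trigger below 0.05 rad and linear speed of indicator below 0.01 m/s); the robot touches nothing.
It fails at once if the jaw presses the bottle with more than 24 N (contact force between jaw and indicator above 24 N).
It fails at once if the robot pushes the jaw itself (over 10 N) instead of the trigger (contact force between any of the fingers, the arm and jaw above 10 N).
It fails at once if another bottle or the vial is moved by more than 30 mm (distance of any of reagent_1, reagent_2, vial_1 from where it was at the start of the episode above 0.03 m).
It also fails if it takes over 72 s, if anything falls off the work surface, if the arm or the gripper's body presses on something with over 40 N, if the wrist force passes 120 N, or if a joint passes its speed limit or range.

ROBOT

A 6-joint arm with a two-finger parallel gripper is mounted at the origin on a cart in front of the work surface, level with it; the furniture and walls round the work are solid. World frame = base frame: x ahead of the robot, y to its left, z up, the work surface at z = 0. Lengths are in m, angles in rad, forces in N, time in s.
With the tool pointing down it reaches from about 0.3 to 0.775 m from the base axis. Payload 14.6 kg.
Tool frame: the origin (TCP) lies at the very end of the fingers, on their centre line; the grasp point (between the pads) lies 19 mm behind it (manip.grip_depth is the z of the grasp point in the tool frame, in m); z points along the fingers, y is the direction in which the jaws open and shut (so a half turn about z gives the same grasp; the last joint's range is limited). The gripper opens to 94 mm and grips with 3 to 60 N. Pads are 16 mm wide; open, the fingers measure 119 mm over their backs; the gripper's body (75 mm by 177 mm) begins 78 mm behind the grasp point.
Start: joints at [-1.213, 0.3, 1.521, -0, 1.321, -0.067], TCP at [0.227, -0.501, 0.205] pointing down, gripper open.
Joint ranges: [-3.03, 3.03], [-0.79, 2.21], [0.23, 2.52], [-1.04, 4.18], [0, 3.07], [-2.55, 2.55]. Speed limits (rad/s): [2.22, 2.22, 2.57, 3.14, 3.14, 3.14].

INTERFACE

Orientations are given as a unit quaternion [x, y, z, w].
In Python, from bench import state, vision, ticket, manip gives the robot as it stands.
- The arm moves only by the tool jog_arm, never from a script. Its argument "plan" is one flat list of numbers, 7 for each row, row after row: the closure, from 0 (fully open) to 1 (shut), then the shift along the world's x, y, z in units of 0.2 m (1.0 is 0.2 m), then the turn, a rotation vector about the world's x, y, z in units of 90 degrees (1.0 is 90 degrees). A call has 1 to 5 rows; each row is the pose to reach, as a shift and turn from the pose commanded when the call began; what a row does not reach only later rows make up. A row lasts 1/10 s, in which the tool goes at most 50 mm and 8.59 degrees, less where a joint would pass 70% of its speed; a pose out of reach is approached as far as the arm can. A call with a number of a shift or a turn outside -1 to 1 is refused whole. A call with a gripper value outside its range is refused whole. The fingers move at their own pace and stop on an object; "grip_force" is the grip in N (left out, the last holds). Time passes only in rows, so rows that repeat a pose let the fingers close. It gives the time, the measured TCP pose, the force and the opening at its end, in the units of the state.
- state(): the state, without advancing time (a new reading comes with each control period).
- vision.camera(name): name is "side" or "top"; returns a dict with "pixels" (420x560x3 uint8, red, green, blue), "mtx" (3x3 intrinsics, pixels), "position" and "attitude" of the camera in the world. Camera axes: x right, y down, z forward; pixel columns grow to the right and rows downward; lengths in m; the calibration is good to about 2 mm. A picture is of the moment at which its call begins. There is no depth.
- ticket.close_job(): hands the job in, once; it reports no verdict.
Trained networks look in the newest picture that a camera, given by its name, has taken for a name from the list of things; names that differ only in an ending like _2 or _b are one class to them, and where a whole thing is asked for, a point or a joint stands for the part that bears it (a point fixed in the world has none). Each returns a list of dicts, best first, with "score" (0 to 1); they miss things now and then, are a little off and sometimes report something else, mostly with a low value. They report only what shows in the picture. A call takes as long as a camera call. They do not tell look-alikes from the thing itself.
- vision.search_frame(camera, label): "rect" ([left, top, width, height] in pixels, round what is visible of it).
- vision.trace(camera, label): "pixels" (420x560 bool, what is visible of it) and "rect" ([left, top, width, height] in pixels, round what is visible of it).
- vision.mark_of(camera, label): "point" ([row, column] in pixels: a listed point, or the origin of a listed thing).
The state is a dict: "clock": time; "joint_positions": joint angles; "dq": joint speeds; "joint_torque": joint torques, N m; "tool_pos": TCP position; "eef_rot": TCP orientation; "force": force on the tool from outside, world axes, zero at the start; "torque": the same for the moment, N m; "grip_width": opening from 0.0 (shut) to 1.0 (fully open).
Only numpy, scipy, OpenCV 4.12 (cv2) and the standard library are available. Lean on these libraries where they do the work, as an engineer would, in place of code of your own. Each camera call takes 0.05 s, during which the arm holds its last target. There are 200 camera calls.

## Working session

There is one attempt and no reset: what is moved stays moved. The work goes in short steps, Python scripts to look and compute and a tool call to move; the robot and the scene stay as the last step left them, time stands still between calls to the robot, and variables do not carry over. Pictures are saved under pics/ and viewed, about 8 in all and at most 12, crops included, and the job is handed in when it is done.

Besides the shell and the picture viewer there is one more tool, called as a command line: name --argument value ..., lists and objects as JSON in quotes. jog_arm: Moves the arm, as the interface text tells. Its arguments: {"type":"object","properties":{"plan":{"type":"array","items":{"type":"number"}},"grip_force":{"type":"number"}},"required":["plan"]}

```bash
ls; mkdir -p pics
cat > h.py <<'E'
import numpy as np, cv2
from scipy.spatial.transform import Rotation as R
from bench import state, vision, ticket, manip
def rot(a):
    a=np.array(a,float); return a if a.shape==(3,3) else R.from_quat(a).as_matrix()
def ray(c,rc):
    d=rot(c["attitude"])@np.linalg.solve(np.array(c["mtx"]),[rc[1],rc[0],1.]); return np.array(c["position"],float),d/np.linalg.norm(d)
def proj(c,p):
    q=np.array(c["mtx"])@(rot(c["attitude"]).T@(np.array(p)-c["position"])); return q[1]/q[2],q[0]/q[2]
def tri(rs):
    A=sum(np.eye(3)-np.outer(d,d) for o,d in rs); b=sum((np.eye(3)-np.outer(d,d))@o for o,d in rs)
    p=np.linalg.solve(A,b); return p,[np.linalg.norm((np.eye(3)-np.outer(d,d))@(p-o)) for o,d in rs]
def atz(r,z): o,d=r; return o+d*(z-o[2])/d[2]
def save(c,n): cv2.imwrite("pics/"+n,np.ascontiguousarray(c["pixels"][:,:,::-1]))
E
python3 - <<'E'
from h import *
np.set_printoptions(precision=4,suppress=True)
C={n:vision.camera(n) for n in("side","top")}
for n in C: save(C[n],n+"0.png"); print(n,C[n]["position"],C[n]["attitude"])
for l in ["clamp","bracket","bottle_seat","indicator","jaw","pad_face","pivot","trigger_grip","grip_back","reagent_1","reagent_2","vial_1"]:
    m={n:vision.mark_of(n,l)[:3] for n in C}
    for n in C: print(l,n,[(np.round(x["point"],1).tolist(),round(x["score"],2)) for x in m[n]])
    if all(m.values()):
        p,e=tri([ray(C[n],m[n][0]["point"]) for n in C]); print("   ",p,np.round(e,4))
E
```

```text
pics
side [0.5759 1.0171 0.5377] [ 0.0307  0.8281 -0.5597 -0.0064]
top [ 0.2504 -0.04    1.3928] [ 0.7408 -0.6636  0.0694 -0.0773]
clamp side [([250.8, 286.4], 0.72)]
clamp top [([225.4, 295.8], 0.92)]
    [ 0.5105 -0.0557 -0.0046] [0.0008 0.0008]
bracket side [([248.2, 295.6], 0.96)]
bracket top [([219.9, 253.8], 0.62), ([213.9, 341.9], 0.34)]
    [0.4975 0.0581 0.0599] [0.0043 0.0043]
bottle_seat side [([255.2, 288.0], 0.98), ([249.4, 285.8], 0.47), ([248.2, 296.5], 0.22)]
bottle_seat top []
indicator side [([299.8, 277.5], 0.84), ([301.6, 319.2], 0.74), ([317.1, 300.7], 0.69)]
indicator top [([237.7, 150.6], 0.72), ([217.6, 177.6], 0.71), ([209.5, 207.8], 0.57)]
    [0.488  0.3157 0.0672] [0.0643 0.0643]
jaw side [([251.2, 285.5], 0.55)]
jaw top [([225.7, 299.0], 0.76)]
    [ 0.5121 -0.0648 -0.0105] [0.0004 0.0004]
pad_face side [([240.5, 285.4], 0.44)]
pad_face top [([225.9, 287.2], 0.7)]
    [ 0.5066 -0.0334  0.0364] [0.0068 0.0068]
pivot side [([211.6, 280.2], 0.88)]
pivot top [([219.6, 326.8], 0.65)]
    [ 0.5198 -0.1337  0.0839] [0.0008 0.0008]
trigger_grip side [([195.6, 278.1], 0.54)]
trigger_grip top [([214.7, 320.0], 0.4)]
    [ 0.5223 -0.1121  0.1402] [0.0042 0.0042]
grip_back side [([194.5, 280.0], 0.79)]
grip_back top [([213.3, 340.5], 0.8), ([188.3, 182.5], 0.39), ([226.7, 298.8], 0.23)]
    [ 0.524  -0.1626  0.1283] [0.0057 0.0057]
reagent_1 side [([239.1, 284.9], 0.72), ([210.3, 299.6], 0.64), ([213.9, 262.8], 0.63)]
reagent_1 top [([253.7, 405.4], 0.95), ([210.3, 399.3], 0.72)]
    [ 0.4892 -0.3928 -0.1283] [0.0044 0.0044]
reagent_2 side [([239.1, 284.9], 0.72), ([210.3, 299.6], 0.64), ([213.9, 262.8], 0.63)]
reagent_2 top [([253.7, 405.4], 0.95), ([210.3, 399.3], 0.72)]
    [ 0.4892 -0.3928 -0.1283] [0.0044 0.0044]
vial_1 side []
vial_1 top [([188.0, 180.9], 0.5)]
```

Run:
```python
import cv2
a=cv2.imread("pics/side0.png");b=cv2.imread("pics/top0.png")
cv2.imwrite("pics/s0c.png",cv2.resize(a[160:340,200:400],None,fx=3.3,fy=3.3,interpolation=cv2.INTER_CUBIC))
cv2.imwrite("pics/t0c.png",cv2.resize(b[150:300,130:430],None,fx=2.6,fy=2.6,interpolation=cv2.INTER_CUBIC))
```

```text
(no output)
```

View pics/s0c.png

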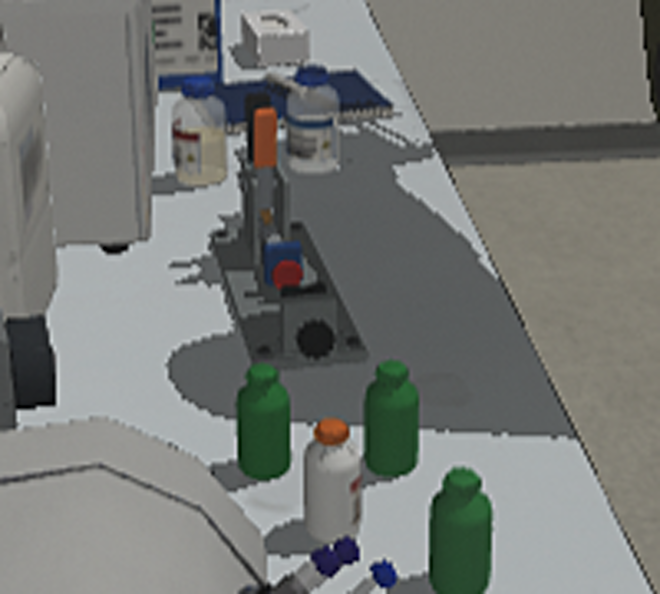

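View pics/t0c.png

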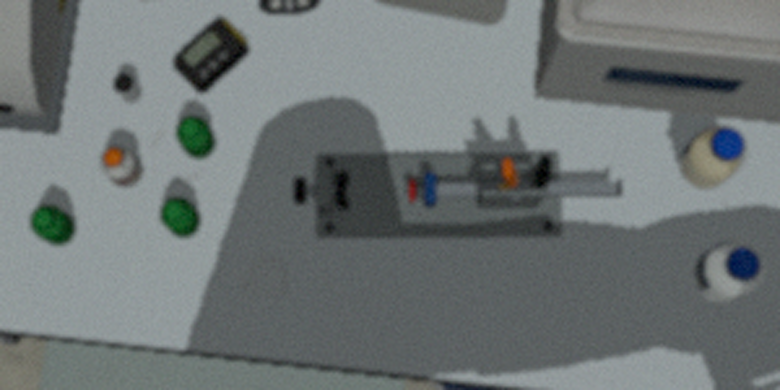

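The side view shows the orange-capped bottle at about row 305, col 300, among three green ones. In the top view its cap is at (211,174). The clamp lies along world y, with the V block at +y (left) and the plate corners clearly visible.

```bash
cat > fit.py <<'E'
from h import *
from scipy.optimize import least_squares
np.set_printoptions(precision=4,suppress=True)
C={n:vision.camera(n) for n in("side","top")}
def cr(n,x,y):
    s,ox,oy=(3.3,200,160) if n=="side" else (2.6,130,150)
    return [(y+.5)/s-.5+oy,(x+.5)/s-.5+ox]
obs=[("top",cr("top",317,154),[.045,.13,.01]),("top",cr("top",559,151),[.045,-.13,.01]),("top",cr("top",561,236),[-.045,-.13,.01]),("top",cr("top",317,236),[-.045,.13,.01])]
obs+=[("side",cr("side",246,361),[.045,.13,.005]),("side",cr("side",366,355),[-.045,.13,.005])]
loc={"pivot":[0,-.075,.073],"trigger_grip":[0,-.0535,.131],"grip_back":[0,-.104,.133],"bracket":[0,.12,.056],"clamp":[0,0,0],"bottle_seat":[0,.064,.01]}
for l in loc:
    for n in C:
        m=vision.mark_of(n,l)
        if m: obs.append((n,m[0]["point"],loc[l]))
def P(q,l): return np.array([q[0],q[1],0])+R.from_rotvec([0,0,q[2]]).apply(l)
f=lambda q: np.concatenate([np.subtract(proj(C[n],P(q,l)),rc) for n,rc,l in obs])
s=least_squares(f,[.51,-.06,0],loss="soft_l1")
print("clamp",s.x); 
r=f(s.x).reshape(-1,2)
for o,e in zip(obs,r): print(o[0],o[2],e)
# colour blobs
def blobs(n,lo,hi):
    hsv=cv2.cvtColor(C[n]["pixels"],cv2.COLOR_RGB2HSV); k,_,st,ce=cv2.connectedComponentsWithStats(cv2.inRange(hsv,lo,hi))
    return [(ce[i][::-1].round(1).tolist(),st[i].tolist()) for i in range(1,k) if st[i][4]>=8]
for n in C: print(n,"orange",blobs(n,(6,150,120),(18,255,255))); print(n,"red",blobs(n,(0,150,80),(5,255,255)))
for n in C:
    for t in vision.trace(n,"indicator"): print(n,"trace",t["rect"],round(t["score"],2))
E
python3 fit.py
```

```text
clamp [ 0.5137 -0.0627  0.1038]
top [0.045, 0.13, 0.01] [-1.3222  0.0216]
top [0.045, -0.13, 0.01] [0.3944 0.7696]
top [-0.045, -0.13, 0.01] [-0.1496  0.6714]
top [-0.045, 0.13, 0.01] [-0.7264 -0.5559]
side [0.045, 0.13, 0.005] [1.4657 1.7823]
side [-0.045, 0.13, 0.005] [-0.2355  0.0886]
side [0, -0.075, 0.073] [ 1.2898 -1.1786]
top [0, -0.075, 0.073] [0.2076 0.9197]
side [0, -0.0535, 0.131] [ 2.4844 -0.9616]
top [0, -0.0535, 0.131] [ 0.8298 -2.4914]
side [0, -0.104, 0.133] [ 0.4857 -0.1471]
top [0, -0.104, 0.133] [ 0.4907 -1.9647]
side [0, 0.12, 0.056] [ 0.4762 -5.6813]
top [0, 0.12, 0.056] [ 1.2942 -2.4403]
side [0, 0, 0] [-1.9817 -1.6273]
top [0, 0, 0] [0.0114 1.8387]
side [0, 0.064, 0.01] [-0.6153  0.8531]
top [0, 0.064, 0.01] [1.3064 3.0211]
side orange [([105.8, 221.5], [221, 100, 2, 13, 22]), ([200.9, 279.6], [277, 193, 7, 17, 99]), ([289.1, 300.4], [297, 287, 8, 5, 35])]
side red [([40.0, 114.5], [110, 40, 10, 1, 10]), ([93.5, 224.5], [222, 93, 6, 2, 12]), ([93.5, 242.0], [238, 93, 9, 2, 16]), ([96.5, 226.5], [224, 96, 6, 2, 12]), ([96.5, 242.7], [240, 96, 6, 2, 11]), ([187.1
[... 302 characters left out ...]
164.4], [159, 84, 11, 13, 44]), ([94.4, 160.2], [156, 88, 10, 11, 27]), ([210.2, 173.0], [170, 208, 7, 6, 29]), ([214.3, 325.0], [324, 211, 3, 7, 19])]
top red [([63.3, 176.5], [169, 56, 16, 16, 147]), ([91.4, 161.6], [152, 83, 20, 18, 202]), ([148.8, 528.0], [525, 145, 7, 9, 38]), ([165.5, 15.0], [12, 161, 7, 9, 28]), ([222.8, 288.4], [288, 220, 2, 7, 11])]
side trace [329.9, 301.2, 20.2, 38.4] 0.97
side trace [291.3, 285.9, 18.5, 39.6] 0.94
side trace [269.9, 269.8, 17.8, 35.6] 0.92
side trace [313.4, 268.7, 14.2, 33.7] 0.66
top trace [139.7, 229.2, 18.1, 15.9] 0.79
top trace [190.7, 225.0, 13.4, 17.0] 0.61
top trace [170.6, 206.8, 14.2, 15.0] 0.52
top trace [196.7, 196.6, 17.6, 13.3] 0.46
```

Run:
```python
from h import *
np.set_printoptions(precision=4,suppress=True)
C={n:vision.camera(n) for n in("side","top")}
T=lambda a,b: tri([ray(C["side"],a),ray(C["top"],b)])
print("cap",T([289.1,300.4],[210.2,173.0])); print("trig",T([200.9,279.6],[214.3,325.0])); print("pad",T([242.6,286.5],[222.8,288.4]))
tr={n:vision.trace(n,"indicator") for n in C}
print("cap@.07",atz(ray(C["top"],[210.2,173.0]),.072),atz(ray(C["side"],[289.1,300.4]),.070))
for n in C:
  for t in tr[n]:
    x,y,w,h=t["rect"]
    if n=="side": print(n,t["rect"],"base",atz(ray(C[n],[y+h-2,x+w/2]),0),"topz ->",atz(ray(C[n],[y+2,x+w/2]),.076))
    else:
      v=np.argwhere(t["pixels"]).mean(0); print(n,t["rect"],v,atz(ray(C[n],v),.04))
def P(q,l): return np.array([q[0],q[1],0])+R.from_rotvec([0,0,q[2]]).apply(l)
q=[.5137,-.0627,.1038]
for l in ([0,.064,.01],[0,-.0535,.131],[0,.12,.056]): print(l,P(q,l))
for a in ("side","top"):
  for v in vision.mark_of(a,"vial_1")[:2]: print(a,v["point"],v["score"],atz(ray(C[a],v["point"]),0))
s=state(); print(s["clock"],s["tool_pos"],s["eef_rot"],R.from_quat(s["eef_rot"]).as_matrix(),s["force"],manip.grip_depth,s["grip_width"])
```

```text
cap (array([0.5024, 0.272 , 0.072 ]), [np.float64(0.00043473381900770223), np.float64(0.0004347338190077857)])
trig (array([ 0.5232, -0.125 ,  0.1209]), [np.float64(0.0012946433891760471), np.float64(0.001294643389175936)])
pad (array([ 0.5099, -0.0347,  0.0308]), [np.float64(0.0003154319826251321), np.float64(0.00031543198262532147)])
cap@.07 [0.502  0.2721 0.072 ] [0.5026 0.2686 0.07  ]
side [308.4, 270.4, 20.6, 30.5] base [0.4546 0.2018 0.    ] topz -> [0.4572 0.2148 0.076 ]
side [292.0, 287.5, 18.9, 37.5] base [0.5027 0.2872 0.    ] topz -> [0.5015 0.28   0.076 ]
side [328.2, 301.3, 18.7, 37.0] base [0.4363 0.3364 0.    ] topz -> [0.4381 0.3353 0.076 ]
side [267.4, 271.1, 20.9, 38.4] base [0.5485 0.227  0.    ] topz -> [0.5456 0.2091 0.076 ]
top [192.8, 224.4, 11.1, 15.1] [233.1834 198.7751] [0.4533 0.2013 0.04  ]
top [196.1, 195.7, 17.4, 13.2] [202.2473 204.1758] [0.5393 0.1988 0.04  ]
top [138.1, 230.4, 19.3, 14.0] [236.1813 148.829 ] [0.4306 0.3331 0.04  ]
top [170.0, 209.0, 16.4, 12.3] [213.7871 175.6782] [0.4991 0.2709 0.04  ]
[0, 0.064, 0.01] [0.5071 0.001  0.01  ]
[0, -0.0535, 0.131] [ 0.5192 -0.1159  0.131 ]
[0, 0.12, 0.056] [0.5013 0.0567 0.056 ]
top [184.6, 178.3] 0.43 [0.5904 0.2855 0.    ]
2.4 [ 0.2267 -0.5011  0.2054] [ 0.9775  0.2108 -0.     -0.    ] [[ 0.9111  0.4122 -0.    ]
 [ 0.4122 -0.9111 -0.    ]
 [-0.     -0.     -1.    ]] [ 0.3582 -0.4987  0.3395] -0.0188 1.0011628377822073
```

The triangulated positions agree with the fit to about 2 mm. There's a machine close to the bottle, so I'll check the whole view before descending.

Run:
```python
import cv2,numpy as np
a=cv2.imread("pics/side0.png");b=cv2.imread("pics/top0.png")
a=cv2.resize(a[130:420,60:460],None,fx=1,fy=1);b=b[80:290,0:330]
b=cv2.resize(b,(400,255)); cv2.imwrite("pics/both.png",cv2.resize(np.vstack([a,b]),None,fx=1.1,fy=1.1))
```

```text
(no output)
```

View pics/both.png

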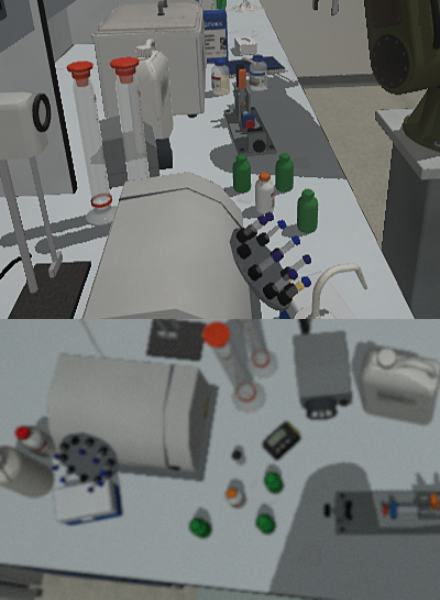

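The machine's floor corner is about 70 mm past the bottle in +y. A gripper with its long axis along x clears it. Moving over.

jog_arm --plan '[0.2,0.275,0.77,0,0,0,0.16,0.2,0.275,0.77,0,0,0,0.16,0.2,0.275,0.77,0,0,0,0.16,0.2,0.275,0.77,0,0,0,0.16]' --grip_force 10

```text
clock: 2.8
tool_pos: [0.2825, -0.344, 0.2057]
eef_rot: [0.943, 0.333, 0.0, 0.0]
force: [1.2, -0.0, -0.2]
grip_width: 0.8
```

jog_arm --plan '[0.2,0.275,0.77,0,0,0,0.16,0.2,0.275,0.77,0,0,0,0.16,0.2,0.275,0.77,0,0,0,0.16,0.2,0.275,0.77,0,0,0,0.16]'

```text
clock: 3.2
tool_pos: [0.3375, -0.1903, 0.2058]
eef_rot: [0.894, 0.449, 0.0, 0.0]
force: [0.7, -0.1, -0.2]
grip_width: 0.801
```

jog_arm --plan '[0.2,0.275,0.77,0,0,0,0.16,0.2,0.275,0.77,0,0,0,0.16,0.2,0.275,0.77,0,0,0,0.16,0.2,0.275,0.77,0,0,0,0.16]'

```text
clock: 3.6
tool_pos: [0.3926, -0.036, 0.2057]
eef_rot: [0.83, 0.557, 0.0, 0.0]
force: [0.4, -0.3, -0.1]
grip_width: 0.798
```

jog_arm --plan '[0.2,0.275,0.77,0,0,0,0.16,0.2,0.275,0.77,0,0,0,0.16,0.2,0.275,0.77,0,0,0,0.16,0.2,0.275,0.77,0,0,0,0.16]'

```text
clock: 4.0
tool_pos: [0.4475, 0.1182, 0.2053]
eef_rot: [0.754, 0.657, 0.0, -0.0]
force: [-0.1, -0.5, -0.3]
grip_width: 0.8
```

jog_arm --plan '[0.2,0.275,0.77,0,0,0,0.16,0.2,0.275,0.77,0,0,0,0.16,0.2,0.275,0.77,0,0,0,0.16,0.2,0.275,0.77,0,0,0,0.16,0.2,0.275,0.77,0,0,0,0.16]'

```text
clock: 4.5
tool_pos: [0.5019, 0.2695, 0.2047]
eef_rot: [0.666, 0.746, -0.0, -0.0]
force: [0.6, -1.2, -0.4]
grip_width: 0.797
```

jog_arm --plan '[0.2,0,0.01,-0.5,0,0,0,0.2,0,0.01,-0.5,0,0,0,0.2,0,0.01,-0.7,0,0,0,0.2,0,0.01,-0.85,0,0,0,0.2,0,0.01,-0.85,0,0,0]'

```text
clock: 5.0
tool_pos: [0.4999, 0.2681, 0.0322]
eef_rot: [0.668, 0.745, -0.003, -0.001]
force: [-0.3, 0.3, -0.5]
grip_width: 0.802
```

Run:
```python
from h import *
c=vision.camera("side"); print(proj(c,state()["tool_pos"]),state()["force"])
im=c["pixels"][230:350,240:360,::-1]; cv2.imwrite("pics/g1.png",cv2.resize(np.ascontiguousarray(im),None,fx=4,fy=4,interpolation=cv2.INTER_CUBIC))
```

```text
(np.float64(303.6673888415912), np.float64(301.16823942454124)) [-0.04888693  0.3793986   0.97133483]
```

View pics/g1.png

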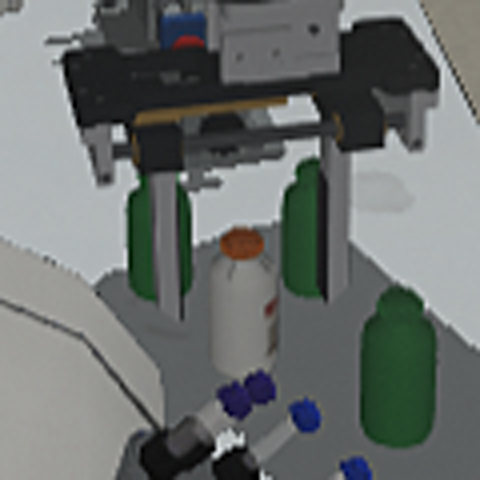

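The bottle stands between the open fingers at crop (240,300). The pads are slightly high, near the shoulder, so I'll lower by 10 mm, shift y by 2 mm and grip.

jog_arm --plan '[0.2,0,0.01,-0.05,0,0,0,0.62,0,0.01,-0.05,0,0,0,0.75,0,0.01,-0.05,0,0,0,0.75,0,0.01,-0.05,0,0,0,0.75,0,0.01,-0.05,0,0,0]' --grip_force 8

```text
clock: 5.55
tool_pos: [0.5019, 0.273, 0.026]
eef_rot: [0.667, 0.745, 0.0, 0.0]
force: [0.1, 0.3, 0.3]
grip_width: 0.495
```

jog_arm --plan '[0.75,0,0,0,0,0,0,0.75,0,0,0,0,0,0,0.75,0,0,0,0,0,0]'

```text
clock: 5.85
tool_pos: [0.5018, 0.273, 0.0256]
eef_rot: [0.667, 0.745, 0.0, 0.0]
force: [0.6, -0.0, 1.9]
grip_width: 0.376
```

jog_arm --plan '[0.75,0,0,0,0,0,0,0.75,0,0,0.15,0,0,0,0.75,0,0,0.4,0,0,0,0.75,0,0,0.65,0,0,0,0.75,0,0,0.65,0,0,0]'

```text
clock: 6.35
tool_pos: [0.5039, 0.274, 0.1622]
eef_rot: [0.667, 0.745, 0.005, 0.002]
force: [0.3, -0.1, -0.6]
grip_width: 0.378
```

jog_arm --plan '[0.75,0.01,-0.25,0,0,0,0,0.75,0.01,-0.5,0,0,0,0,0.75,0.01,-0.75,0,0,0,0,0.75,0.01,-1,0,0,0,0,0.75,0.01,-1,0,0,0,0]'

```text
clock: 6.85
tool_pos: [0.5033, 0.0683, 0.1548]
eef_rot: [0.669, 0.743, -0.001, -0.0]
force: [0.8, 0.2, -0.4]
grip_width: 0.379
```

jog_arm --plan '[0.75,0.01,-0.2,0,0,0,0,0.75,0.015,-0.36,0,0,0,0,0.75,0.015,-0.36,0,0,0,0,0.75,0.015,-0.36,0,0,0,0]'

```text
clock: 7.25
tool_pos: [0.5065, 0.0011, 0.1549]
eef_rot: [0.667, 0.745, -0.0, -0.0]
force: [-0.8, 0.1, -1.0]
grip_width: 0.379
```

Run:
```python
from h import *
np.set_printoptions(precision=4,suppress=True)
C={n:vision.camera(n) for n in("side","top")}
s=state(); print(s["clock"],s["tool_pos"],s["force"],s["grip_width"])
for n in C:
    print(n,"tcp px",proj(C[n],s["tool_pos"]))
    for l in("bottle_seat","pad_face","bracket","indicator"): print(l,[(np.round(m["point"],1).tolist(),round(m["score"],2)) for m in vision.mark_of(n,l)[:3]])
a=C["side"]["pixels"][170:290,220:350];b=C["top"]["pixels"][170:290,220:350]
cv2.imwrite("pics/p1.png",cv2.resize(np.ascontiguousarray(np.hstack([a,b])[:,:,::-1]),None,fx=3,fy=3,interpolation=cv2.INTER_CUBIC))
```

```text
7.35 [0.5066 0.0019 0.1551] [-0.1257 -0.0154 -0.2385] 0.3738204330362921
side tcp px (np.float64(204.87719573718672), np.float64(288.05261034090154))
bottle_seat [([254.5, 288.8], 0.76)]
pad_face [([238.7, 288.1], 0.73)]
bracket [([247.5, 296.6], 0.7)]
indicator [([301.7, 277.0], 0.94), ([336.6, 337.6], 0.89), ([300.2, 317.7], 0.67)]
top tcp px (np.float64(213.04705788708546), np.float64(274.3876238326434))
bottle_seat []
pad_face [([224.3, 284.7], 0.74), ([212.1, 322.5], 0.56)]
bracket []
indicator [([235.9, 199.1], 0.77), ([237.0, 152.9], 0.67), ([205.4, 207.0], 0.52)]
```

View pics/p1.png

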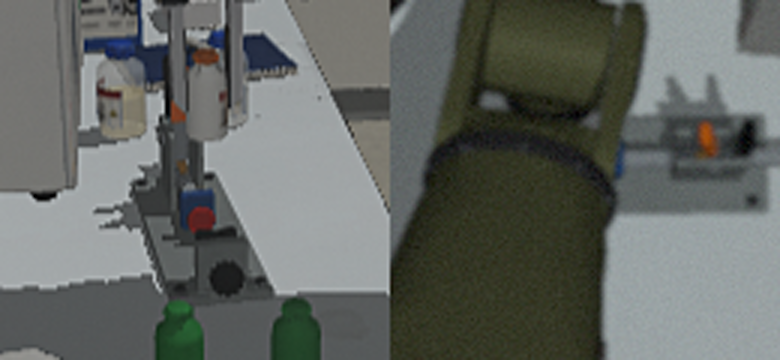

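The bottle is held upright over the clamp with the plate clear below. The pad is at side pixel (242,287). Descending, with y 2 mm lower.

jog_arm --plan '[0.75,0,-0.01,-0.2,0,0,0,0.75,0,-0.01,-0.35,0,0,0,0.75,0,-0.01,-0.45,0,0,0,0.75,0,-0.01,-0.54,0,0,0,0.75,0,-0.01,-0.54,0,0,0]'

```text
clock: 8.25
tool_pos: [0.5054, -0.001, 0.0455]
eef_rot: [0.667, 0.745, -0.001, -0.002]
force: [0.1, 0.2, 0.2]
grip_width: 0.378
```

jog_arm --plan '[0.75,0,0,-0.02,0,0,0,0.75,0,0,-0.03,0,0,0,0.75,0,0,-0.04,0,0,0,0.75,0,0,-0.05,0,0,0,0.75,0,0,-0.05,0,0,0]'

```text
clock: 8.75
tool_pos: [0.5067, -0.0011, 0.0375]
eef_rot: [0.667, 0.745, 0.0, 0.0]
force: [-0.7, -1.1, 0.0]
grip_width: 0.377
```

Run:
```python
from h import *
c=vision.camera("side"); s=state(); print(s["clock"],s["tool_pos"],s["force"],s["torque"],s["grip_width"])
im=c["pixels"][185:275,240:340,::-1]; cv2.imwrite("pics/d1.png",cv2.resize(np.ascontiguousarray(im),None,fx=6,fy=6,interpolation=cv2.INTER_CUBIC))
```

```text
8.8 [ 0.50672177 -0.00113976  0.03757641] [-0.60788658 -0.22955198 -0.86297572] [-0.02799725 -0.0664494   0.03784706] 0.37465264379445606
```

View pics/d1.png

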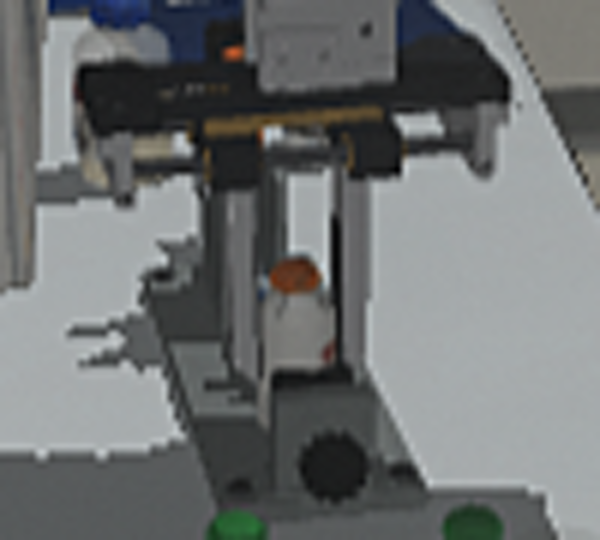

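Run:
```python
from h import *
c=vision.camera("side"); q=[.5137,-.0627,.1038]
P=lambda l:np.array([q[0],q[1],0])+R.from_rotvec([0,0,q[2]]).apply(l)
for l in ([0,.13,.005],[0,.13,.056],[0,.12,.056],[.022,.128,.056],[-.022,.128,.056],[.022,.128,.012],[-.022,.128,.012],[0,.152,.035],[.045,.13,.005],[-.045,.13,.005],[0,.064,.085]):
    r,k=proj(c,P(l)); print(l,round(r,1),round(k,1),"crop",round((k-240)*6),round((r-185)*6))
s=state(); t=np.array(s["tool_pos"]); r,k=proj(c,t+[0,0,.047]); print("cap",(k-240)*6,(r-185)*6)
print(vision.mark_of("side","bracket")[:2])
```

```text
[0, 0.13, 0.005] 268.7 293.4 crop 321 502
[0, 0.13, 0.056] 250.8 293.2 crop 319 395
[0, 0.12, 0.056] 249.1 292.4 crop 315 384
[0.022, 0.128, 0.056] 251.3 284.4 crop 266 398
[-0.022, 0.128, 0.056] 249.7 301.6 crop 370 388
[0.022, 0.128, 0.012] 266.8 284.7 crop 268 491
[-0.022, 0.128, 0.012] 265.1 301.7 crop 370 481
[0, 0.152, 0.035] 262.4 295.0 crop 330 464
[0.045, 0.13, 0.005] 270.5 276.0 crop 216 513
[-0.045, 0.13, 0.005] 267.0 310.7 crop 424 492
[0, 0.064, 0.085] 229.8 288.3 crop 290 269
cap 290.16062542183715 267.59565172827934
[{'point': [247.3, 297.3], 'score': 0.75}]
```

Bottle and bracket show the same pixel offset from the prediction (+7 and +8 crop px), so they are aligned with each other. Setting the bottle down and releasing.

jog_arm --plan '[0.75,0,0,-0.01,0,0,0,0.75,0,0,-0.015,0,0,0,0.75,0,0,-0.015,0,0,0,0.5,0,0,-0.015,0,0,0,0.45,0,0,-0.015,0,0,0]'

```text
clock: 9.4
tool_pos: [0.5066, -0.0011, 0.0344]
eef_rot: [0.667, 0.745, -0.0, -0.0]
force: [0.1, -0.5, 0.9]
grip_width: 0.51
```

jog_arm --plan '[0.4,0,0,0,0,0,0,0.4,0,0,0,0,0,0,0.4,0,0,0,0,0,0]'

```text
clock: 9.7
tool_pos: [0.5067, -0.0011, 0.0344]
eef_rot: [0.667, 0.745, -0.0, -0.0]
force: [0.9, 0.9, -0.0]
grip_width: 0.6
```

jog_arm --plan '[0.4,0,0,0.1,0,0,0,0.4,0,0,0.3,0,0,0,0.4,0,0,0.55,0,0,0,0.4,0,0,0.8,0,0,0,0.4,0,0,0.8,0,0,0]'

```text
clock: 10.2
tool_pos: [0.509, -0.0012, 0.2009]
eef_rot: [0.667, 0.745, 0.003, 0.004]
force: [0.3, -0.3, -0.1]
grip_width: 0.6
```

Run:
```python
from h import *
c=vision.camera("side"); s=state(); print(s["clock"],s["tool_pos"],s["force"],s["grip_width"])
im=c["pixels"][185:275,240:340,::-1]; cv2.imwrite("pics/r1.png",cv2.resize(np.ascontiguousarray(im),None,fx=6,fy=6,interpolation=cv2.INTER_CUBIC))
```

```text
10.25 [ 0.50784067 -0.00116086  0.19734041] [-0.64353595 -0.65163748 -0.84848939] 0.5982588010983968
```

View pics/r1.png

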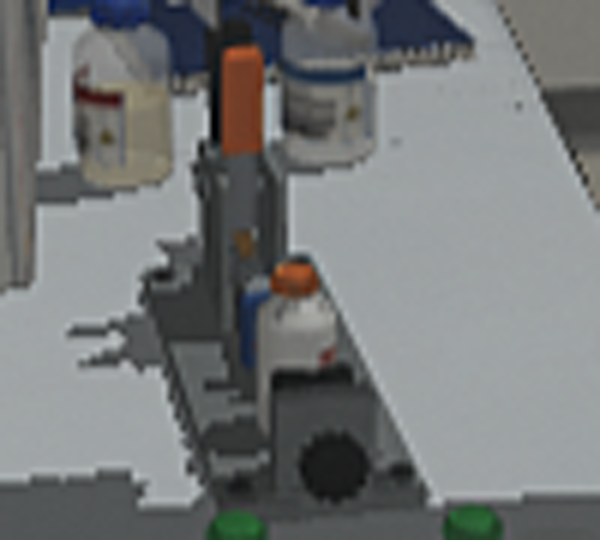

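The bottle stands free between pad and V block, with the cap at crop (294,278). The trigger is at col 243. Shutting the fingers and moving in front of the trigger.

jog_arm --plan '[1,0.02,-0.2,0,0,0,0,1,0.05,-0.46,0,0,0,0,1,0.05,-0.46,-0.1,0,0,0,1,0.05,-0.46,-0.34,0,0,0,1,0.05,-0.46,-0.34,0,0,0]' --grip_force 20

```text
clock: 10.75
tool_pos: [0.5134, -0.0927, 0.1205]
eef_rot: [0.667, 0.745, -0.002, -0.005]
force: [-0.3, -0.0, 0.2]
grip_width: 0.212
```

jog_arm --plan '[1,0,0,0,0,0,0,1,0,0,0,0,0,0]'

```text
clock: 10.95
tool_pos: [0.5174, -0.093, 0.1282]
eef_rot: [0.667, 0.745, 0.0, 0.001]
force: [0.3, 0.4, -1.1]
grip_width: 0.04
```

jog_arm --plan '[1,0.005,-0.05,0,0,0,0,1,0.005,-0.05,0,0,0,0]'

```text
clock: 11.15
tool_pos: [0.5183, -0.1041, 0.1277]
eef_rot: [0.667, 0.745, 0.0, 0.001]
force: [0.6, 0.6, 0.2]
grip_width: 0.003
```

jog_arm --plan '[1,0.002,-0.02,0,0,0,0,1,0.002,-0.02,0,0,0,0]'

```text
clock: 11.35
tool_pos: [0.5182, -0.1075, 0.1268]
eef_rot: [0.667, 0.745, 0.0, 0.0]
force: [0.3, 0.9, 1.4]
grip_width: 0.009
```

jog_arm --plan '[1,0.002,-0.02,0,0,0,0,1,0.002,-0.02,0,0,0,0]'

```text
clock: 11.55
tool_pos: [0.5186, -0.1114, 0.1265]
eef_rot: [0.667, 0.745, 0.0, 0.0]
force: [-0.1, 0.7, 0.7]
grip_width: 0.004
```

jog_arm --plan '[1,0.002,-0.02,0,0,0,0,1,0.002,-0.02,0,0,0,0]'

```text
clock: 11.75
tool_pos: [0.5189, -0.1151, 0.1265]
eef_rot: [0.667, 0.745, 0.0, -0.0]
force: [-1.3, 4.5, 2.1]
grip_width: 0.005
```

jog_arm --plan '[1,0.002,-0.02,0,0,0,0,1,0.002,-0.02,0,0,0,0]'

```text
clock: 11.95
tool_pos: [0.5194, -0.1186, 0.1267]
eef_rot: [0.667, 0.745, 0.0, -0.0]
force: [-1.5, 7.6, 5.4]
grip_width: 0.005
```

jog_arm --plan '[1,0.002,-0.02,0,0,0,0,1,0.002,-0.02,0,0,0,0]'

```text
clock: 12.15
tool_pos: [0.5198, -0.1224, 0.1269]
eef_rot: [0.667, 0.745, 0.001, -0.0]
force: [-1.0, 9.9, 6.6]
grip_width: 0.003
```

jog_arm --plan '[1,0.002,-0.02,0,0,0,0,1,0.002,-0.02,0,0,0,0]'

```text
clock: 12.35
tool_pos: [0.5203, -0.1263, 0.1269]
eef_rot: [0.667, 0.745, 0.001, -0.0]
force: [-0.3, 10.0, 7.4]
grip_width: 0.006
```

jog_arm --plan '[1,0.002,-0.02,0,0,0,0,1,0.002,-0.02,0,0,0,0]'

```text
clock: 12.55
tool_pos: [0.5207, -0.1303, 0.1268]
eef_rot: [0.667, 0.745, 0.001, -0.0]
force: [0.5, 9.8, 6.9]
grip_width: 0.006
```

jog_arm --plan '[1,0.002,-0.02,0,0,0,0,1,0.002,-0.02,0,0,0,0]'

```text
clock: 12.75
tool_pos: [0.5209, -0.1325, 0.1267]
eef_rot: [0.667, 0.745, 0.002, -0.002]
force: [-0.9, 23.2, 8.9]
grip_width: 0.004
```

jog_arm --plan '[1,-0.007,0.07,0,0,0,0,1,-0.015,0.15,0,0,0,0,1,-0.015,0.15,0,0,0,0]'

```text
clock: 13.05
tool_pos: [0.5176, -0.1036, 0.1264]
eef_rot: [0.666, 0.746, -0.0, -0.0]
force: [-0.4, -0.5, -0.4]
grip_width: 0.005
```

jog_arm --plan '[1,0.004,-0.04,0,0,0,0,1,0.007,-0.07,0,0,0,0,1,0.009,-0.09,0,0,0,0,1,0.009,-0.09,0,0,0,0]'

```text
clock: 13.45
tool_pos: [0.5201, -0.1235, 0.127]
eef_rot: [0.667, 0.745, 0.001, -0.0]
force: [0.1, 9.2, 7.6]
grip_width: 0.004
```

jog_arm --plan '[1,0.002,-0.02,0,0,0,0,1,0.003,-0.035,0,0,0,0,1,0.004,-0.04,0,0,0,0]'

```text
clock: 13.75
tool_pos: [0.5209, -0.1312, 0.1269]
eef_rot: [0.667, 0.745, 0.001, -0.0]
force: [-0.6, 11.2, 5.7]
grip_width: 0.003
```

Run:
```python
from h import *
c=vision.camera("side"); s=state(); print(s["clock"],s["tool_pos"],s["force"])
c2=vision.camera("top")
print(vision.mark_of("top","pad_face")[:2],vision.mark_of("top","trigger_grip")[:2],vision.mark_of("side","pad_face")[:2])
a=c["pixels"][190:270,250:330];b=c2["pixels"][190:270,240:350]
cv2.imwrite("pics/q1.png",cv2.resize(np.ascontiguousarray(np.hstack([a,b])[:,:,::-1]),None,fx=4,fy=4,interpolation=cv2.INTER_CUBIC))
```

```text
13.8 [ 0.52086751 -0.13126761  0.12688017] [0.31426475 9.74286335 6.00708693]
[{'point': [224.2, 282.6], 'score': 0.41}, {'point': [225.4, 296.6], 'score': 0.31}] [] [{'point': [240.5, 284.8], 'score': 0.51}]
```

View pics/q1.png

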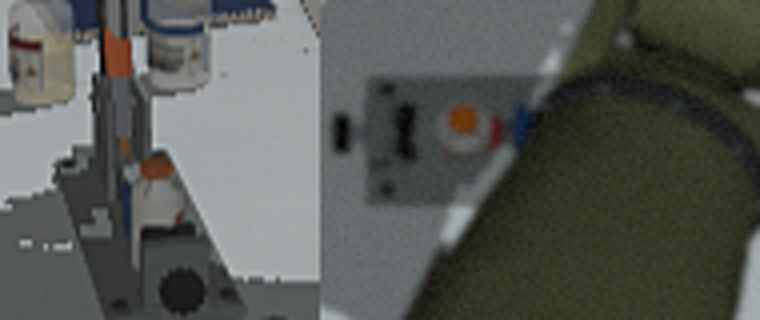

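The top view shows the pad now at the bottle, with the V block still about 10 mm or more beyond it. Stroke 3, watching the force.

jog_arm --plan '[1,-0.007,0.07,0,0,0,0,1,-0.013,0.13,0,0,0,0,1,-0.013,0.13,0,0,0,0]'

```text
clock: 14.3
tool_pos: [0.5177, -0.1042, 0.1264]
eef_rot: [0.667, 0.745, -0.0, -0.0]
force: [-0.6, -0.8, -0.0]
grip_width: 0.007
```

jog_arm --plan '[1,0.004,-0.04,0,0,0,0,1,0.006,-0.06,0,0,0,0,1,0.007,-0.07,0,0,0,0]'

```text
clock: 14.6
tool_pos: [0.5196, -0.1193, 0.127]
eef_rot: [0.667, 0.745, 0.001, -0.0]
force: [-1.3, 9.2, 8.1]
grip_width: 0.003
```

jog_arm --plan '[1,0.001,-0.01,0,0,0,0,1,0.002,-0.02,0,0,0,0]'

```text
clock: 14.8
tool_pos: [0.52, -0.123, 0.1271]
eef_rot: [0.667, 0.745, 0.001, -0.0]
force: [-1.3, 12.0, 8.9]
grip_width: 0.007
```

jog_arm --plan '[1,0.001,-0.01,0,0,0,0,1,0.002,-0.02,0,0,0,0]'

```text
clock: 15.0
tool_pos: [0.5204, -0.1269, 0.1271]
eef_rot: [0.667, 0.745, 0.001, -0.0]
force: [-1.7, 11.9, 9.1]
grip_width: 0.009
```

jog_arm --plan '[1,0.001,-0.01,0,0,0,0,1,0.002,-0.02,0,0,0,0]'

```text
clock: 15.2
tool_pos: [0.5209, -0.1309, 0.127]
eef_rot: [0.667, 0.745, 0.001, -0.0]
force: [0.0, 10.8, 5.6]
grip_width: 0.007
```

jog_arm --plan '[1,-0.007,0.07,0,0,0,0,1,-0.013,0.13,0,0,0,0,1,-0.013,0.13,0,0,0,0]'

```text
clock: 15.5
tool_pos: [0.5177, -0.1041, 0.1263]
eef_rot: [0.666, 0.746, -0.0, -0.0]
force: [0.3, -0.5, 0.5]
grip_width: 0.003
```

jog_arm --plan '[1,0.004,-0.04,0,0,0,0,1,0.006,-0.06,0,0,0,0,1,0.006,-0.06,0,0,0,0]'

```text
clock: 15.8
tool_pos: [0.5194, -0.1175, 0.1269]
eef_rot: [0.667, 0.745, 0.001, -0.0]
force: [-0.7, 9.5, 5.9]
grip_width: 0.01
```

jog_arm --plan '[1,0.001,-0.01,0,0,0,0,1,0.002,-0.02,0,0,0,0]'

```text
clock: 16.0
tool_pos: [0.5198, -0.1211, 0.127]
eef_rot: [0.667, 0.745, 0.001, -0.0]
force: [-1.0, 9.0, 7.9]
grip_width: 0.005
```

jog_arm --plan '[1,0.001,-0.01,0,0,0,0,1,0.001,-0.01,0,0,0,0]'

```text
clock: 16.2
tool_pos: [0.52, -0.123, 0.1271]
eef_rot: [0.667, 0.745, 0.001, -0.0]
force: [-1.6, 10.1, 8.6]
grip_width: 0.005
```

jog_arm --plan '[1,0.001,-0.01,0,0,0,0,1,0.001,-0.01,0,0,0,0]'

```text
clock: 16.4
tool_pos: [0.5202, -0.125, 0.1271]
eef_rot: [0.667, 0.745, 0.001, -0.0]
force: [-2.1, 11.2, 8.2]
grip_width: 0.008
```

jog_arm --plan '[1,0.001,-0.01,0,0,0,0,1,0.001,-0.01,0,0,0,0]'

```text
clock: 16.6
tool_pos: [0.5205, -0.127, 0.1271]
eef_rot: [0.667, 0.745, 0.001, -0.0]
force: [0.1, 11.3, 7.6]
grip_width: 0.005
```

jog_arm --plan '[1,0.001,-0.01,0,0,0,0,1,0.001,-0.01,0,0,0,0]'

```text
clock: 16.8
tool_pos: [0.5207, -0.129, 0.1271]
eef_rot: [0.667, 0.745, 0.001, -0.0]
force: [-1.1, 10.2, 7.5]
grip_width: 0.002
```

Run:
```python
from h import *
F=[]
for i in range(6):
    c2=vision.camera("top"); F.append(state()["force"])
print(np.mean(F,0),np.std(F,0),state()["tool_pos"])
b=c2["pixels"][195:255,240:340]
cv2.imwrite("pics/q2.png",cv2.resize(np.ascontiguousarray(b[:,:,::-1]),None,fx=6,fy=6,interpolation=cv2.INTER_CUBIC))
```

```text
[-0.33889471 10.59571729  7.55226603] [0.6509754  0.25232577 0.48823643] [ 0.52068745 -0.12892256  0.12709036]
```

View pics/q2.png

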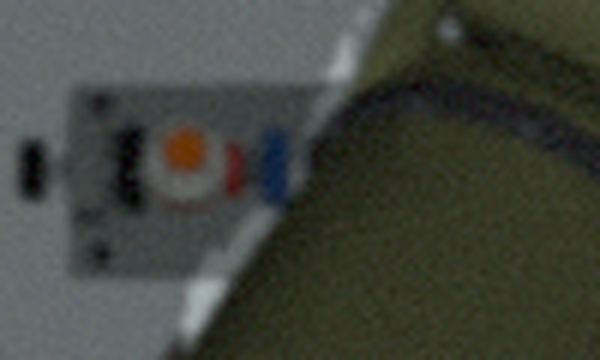

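The bottle has nearly reached the V block. Pad and head are still at full spacing (40 crop px), so the pad is not compressed yet. Finish this stroke and start stroke 5.

jog_arm --plan '[1,0.001,-0.01,0,0,0,0,1,0.001,-0.01,0,0,0,0]'

```text
clock: 17.3
tool_pos: [0.5209, -0.131, 0.127]
eef_rot: [0.667, 0.745, 0.001, -0.0]
force: [0.2, 10.1, 6.4]
grip_width: 0.001
```

jog_arm --plan '[1,-0.007,0.07,0,0,0,0,1,-0.013,0.13,0,0,0,0,1,-0.013,0.13,0,0,0,0]'

```text
clock: 17.6
tool_pos: [0.5177, -0.1041, 0.1264]
eef_rot: [0.666, 0.746, -0.0, -0.0]
force: [0.1, 0.5, 0.2]
grip_width: 0.005
```

jog_arm --plan '[1,0.004,-0.04,0,0,0,0,1,0.005,-0.05,0,0,0,0,1,0.005,-0.05,0,0,0,0]'

```text
clock: 17.9
tool_pos: [0.5191, -0.1153, 0.1268]
eef_rot: [0.667, 0.745, 0.001, -0.0]
force: [-2.6, 9.6, 6.3]
grip_width: 0.007
```

jog_arm --plan '[1,0.001,-0.01,0,0,0,0,1,0.001,-0.01,0,0,0,0]'

```text
clock: 18.1
tool_pos: [0.5193, -0.1172, 0.1269]
eef_rot: [0.667, 0.745, 0.001, -0.0]
force: [-1.7, 8.7, 7.1]
grip_width: 0.006
```

jog_arm --plan '[1,0.001,-0.01,0,0,0,0,1,0.001,-0.01,0,0,0,0]'

```text
clock: 18.3
tool_pos: [0.5196, -0.1192, 0.127]
eef_rot: [0.667, 0.745, 0.001, -0.0]
force: [-1.2, 8.8, 7.9]
grip_width: 0.008
```

jog_arm --plan '[1,0.001,-0.01,0,0,0,0,1,0.001,-0.01,0,0,0,0]'

```text
clock: 18.5
tool_pos: [0.5198, -0.1212, 0.127]
eef_rot: [0.667, 0.745, 0.001, -0.0]
force: [-1.4, 9.4, 7.3]
grip_width: 0.007
```

jog_arm --plan '[1,0.001,-0.01,0,0,0,0,1,0.001,-0.01,0,0,0,0]'

```text
clock: 18.7
tool_pos: [0.52, -0.123, 0.1271]
eef_rot: [0.667, 0.745, 0.001, -0.0]
force: [-0.9, 11.0, 7.5]
grip_width: 0.006
```

jog_arm --plan '[1,0.001,-0.01,0,0,0,0,1,0.001,-0.01,0,0,0,0]'

```text
clock: 18.9
tool_pos: [0.5202, -0.1249, 0.1271]
eef_rot: [0.667, 0.745, 0.001, -0.0]
force: [-1.2, 11.4, 8.7]
grip_width: 0.006
```

jog_arm --plan '[1,0.001,-0.01,0,0,0,0,1,0.001,-0.01,0,0,0,0]'

```text
clock: 19.1
tool_pos: [0.5204, -0.1268, 0.1271]
eef_rot: [0.667, 0.745, 0.001, -0.0]
force: [-2.1, 11.1, 8.8]
grip_width: 0.002
```

jog_arm --plan '[1,0.001,-0.01,0,0,0,0,1,0.001,-0.01,0,0,0,0]'

```text
clock: 19.3
tool_pos: [0.5207, -0.1287, 0.1271]
eef_rot: [0.667, 0.745, 0.001, -0.0]
force: [-0.8, 13.0, 8.4]
grip_width: 0.003
```

```bash
cat > m.py <<'E'
from h import *
import sys
F=[]; B=[]
for i in range(6):
    c=vision.camera("top"); F.append(state()["force"]); B.append(c["pixels"].astype(float))
print(state()["clock"],np.mean(F,0).round(2),np.std(F,0).round(2),np.round(state()["tool_pos"],4))
im=np.mean(B,0)[190:255,240:300]; r,g,b=im[...,0],im[...,1],im[...,2]
for n,w in(("red",np.clip(r-np.maximum(g,b)-40,0,None)*(g<b*1.25)),("blue",np.clip(b-np.maximum(r,g)-25,0,None)),("cap",np.clip(r-b-60,0,None)*(g>b*1.25))):
    print(n,round((w.sum(0)*np.arange(240,300)).sum()/max(w.sum(),1e-9),2),round(w.sum()))
if len(sys.argv)>1: cv2.imwrite("pics/"+sys.argv[1],cv2.resize(np.mean(B,0)[195:255,240:340,::-1].astype(np.uint8),None,fx=6,fy=6,interpolation=cv2.INTER_CUBIC))
E
python3 m.py q3.png
```

```text
19.6 [-1.11 11.85  8.16] [0.66 0.24 0.19] [ 0.5207 -0.1286  0.1271]
red 277.0 40
blue 282.71 48
cap 268.72 690
```

View pics/q3.png

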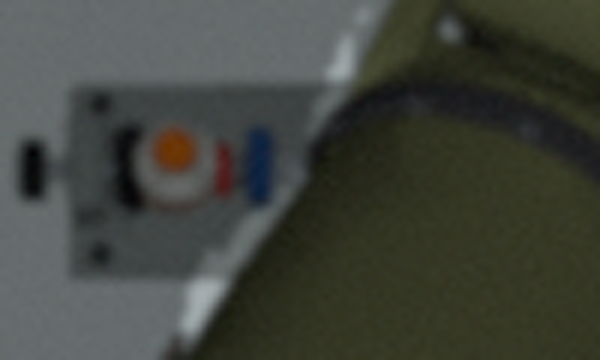

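The bottle is seated: the pad-to-head gap is 36 px (40 before) and the force at equal finger position is up 1.25 N, which means about 2.5–4 N grip. I need about 3.5 mm more jaw travel. Finish this stroke, then do stroke 6 in small steps.

jog_arm --plan '[1,0.001,-0.01,0,0,0,0,1,0.001,-0.01,0,0,0,0]'

```text
clock: 19.8
tool_pos: [0.5208, -0.1306, 0.127]
eef_rot: [0.667, 0.745, 0.001, -0.0]
force: [-1.1, 13.6, 7.8]
grip_width: 0.005
```

```bash
python3 m.py
```

```text
20.1 [-0.7  13.01  7.59] [0.72 0.34 0.35] [ 0.5209 -0.1306  0.127 ]
red 276.98 38
blue 282.69 53
cap 268.71 699
```

jog_arm --plan '[1,-0.007,0.07,0,0,0,0,1,-0.013,0.13,0,0,0,0,1,-0.013,0.13,0,0,0,0]'

```text
clock: 20.4
tool_pos: [0.5177, -0.1042, 0.1263]
eef_rot: [0.667, 0.745, -0.0, -0.0]
force: [0.4, 0.1, 0.0]
grip_width: 0.003
```

jog_arm --plan '[1,0.003,-0.03,0,0,0,0,1,0.004,-0.04,0,0,0,0,1,0.004,-0.04,0,0,0,0]'

```text
clock: 20.7
tool_pos: [0.5188, -0.1131, 0.1268]
eef_rot: [0.667, 0.745, 0.001, -0.0]
force: [-0.7, 9.9, 5.7]
grip_width: 0.004
```

jog_arm --plan '[1,0.001,-0.01,0,0,0,0,1,0.001,-0.01,0,0,0,0]'

```text
clock: 20.9
tool_pos: [0.519, -0.1148, 0.127]
eef_rot: [0.667, 0.745, 0.001, -0.001]
force: [-2.8, 12.1, 8.9]
grip_width: 0.001
```

jog_arm --plan '[1,0.001,-0.01,0,0,0,0,1,0.001,-0.01,0,0,0,0]'

```text
clock: 21.1
tool_pos: [0.5193, -0.1167, 0.1271]
eef_rot: [0.667, 0.745, 0.001, -0.0]
force: [-1.3, 12.0, 8.6]
grip_width: 0.004
```

```bash
python3 m.py
```

```text
21.4 [-2.38 12.49  9.09] [0.58 0.34 0.27] [ 0.5193 -0.1166  0.1271]
red 276.96 40
blue 282.25 47
cap 268.73 688
```

Estimates agree on about 9 N now (torque rise, and the blue head advanced 0.44 px ≈ 1.2 mm). Another 3 mm at the finger should give about 12 N.

jog_arm --plan '[1,0.001,-0.01,0,0,0,0,1,0.001,-0.01,0,0,0,0]'

```text
clock: 21.6
tool_pos: [0.5196, -0.1186, 0.1272]
eef_rot: [0.667, 0.745, 0.001, -0.0]
force: [-2.0, 12.1, 9.2]
grip_width: 0.006
```

jog_arm --plan '[1,0.0005,-0.006,0,0,0,0,1,0.0005,-0.006,0,0,0,0]'

```text
clock: 21.8
tool_pos: [0.5198, -0.1198, 0.1273]
eef_rot: [0.667, 0.745, 0.001, -0.0]
force: [-1.7, 12.9, 10.5]
grip_width: 0.002
```

```bash
python3 m.py q4.png
```

```text
22.1 [-2.52 12.95 10.34] [0.37 0.53 0.37] [ 0.5198 -0.1197  0.1273]
red 277.0 35
blue 281.86 47
cap 268.68 676
```

View pics/q4.png

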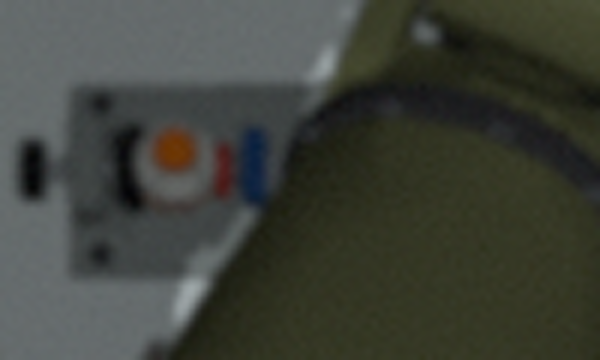

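The gap is down to 30 px from 40, about 4.7 mm of pad travel. Estimates are 9–12 N. I'll add a slight final nudge, then release and retreat.

jog_arm --plan '[1,0.0007,-0.007,0,0,0,0,1,0.0007,-0.007,0,0,0,0,1,0.0007,-0.007,0,0,0,0]'

```text
clock: 22.4
tool_pos: [0.5199, -0.1211, 0.1273]
eef_rot: [0.667, 0.745, 0.001, -0.0]
force: [-1.6, 13.7, 11.1]
grip_width: 0.005
```

jog_arm --plan '[1,-0.004,0.04,0,0,0,0,1,-0.01,0.1,0,0,0,0,1,-0.012,0.12,0,0,0,0,1,-0.012,0.12,0.2,0,0,0,1,-0.012,0.12,0.4,0,0,0]'

```text
clock: 22.9
tool_pos: [0.5165, -0.0975, 0.2068]
eef_rot: [0.667, 0.745, -0.001, -0.001]
force: [-0.1, -0.2, 1.2]
grip_width: 0.006
```

jog_arm --plan '[1,-0.2,0,0.2,0,0,0,1,-0.4,0,0.2,0,0,0,1,-0.6,0,0.2,0,0,0,1,-0.7,0,0.2,0,0,0,1,-0.7,0,0.2,0,0,0]'

```text
clock: 23.4
tool_pos: [0.3757, -0.0978, 0.247]
eef_rot: [0.667, 0.745, 0.0, 0.001]
force: [0.1, -0.6, 0.3]
grip_width: 0.007
```

```bash
python3 m.py
python3 - <<'E'
from h import *
a=vision.camera("side")["pixels"][185:275,240:340];b=vision.camera("top")["pixels"][190:250,240:360]
a=cv2.resize(a,None,fx=3.5,fy=3.5,interpolation=cv2.INTER_CUBIC);b=cv2.resize(b,None,fx=3.5,fy=3.5,interpolation=cv2.INTER_CUBIC)
o=np.zeros((a.shape[0],a.shape[1]+b.shape[1],3),np.uint8);o[:,:a.shape[1]]=a;o[:b.shape[0],a.shape[1]:]=b
cv2.imwrite("pics/end.png",np.ascontiguousarray(o[:,:,::-1]))
E
```

```text
23.7 [-0.17  0.08 -0.12] [0.33 0.4  0.32] [ 0.3777 -0.0977  0.2461]
red 277.0 20
blue 281.77 17
cap 268.68 506
```

View pics/end.png

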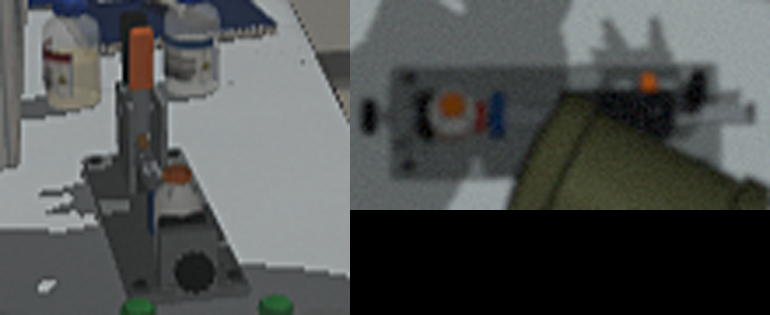

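The bottle is upright in the V block, the pad is compressed about 5 mm, the trigger is released, and the arm is clear. Handing in.

```bash
python3 -c "
from bench import ticket; print(ticket.close_job())"
```

```text
the job is handed in; nothing more can be done
None
```

I stood the orange-capped bottle on the base plate between the red pad and the V block and let go of it. I then worked the trigger with the shut fingertips: five near-full squeezes and a partial sixth, returning past the released position after each. The job was handed in at about 24 s of the 72 s allowed; it reported no verdict.

**Last checks:**
- **Bottle:** it stands upright in the V block, and the fingers and arm are clear of everything (wrist force about 0 N).
- **Trigger:** the last picture shows it back at rest. I judged this by eye and did not measure its angle.
- **Grip:** the pad is pushed back roughly 5 to 6 mm in the top view, which means 12 to 14 N. The trigger torque gave a lower figure, about 9 to 10 N. The two differ by a few newtons, but both lie within the 7 to 18 N limits.

**Other checks:** one squeeze ran into the trigger's end stop with about 23 N at the finger while the jaw was still clear of the bottle. I kept the arm away from the other bottles and the vial but did not measure their positions again at the end.

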